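Snap the retaining clip onto the spindle groove

ROBOT

A 6-joint arm with a two-finger parallel gripper is mounted at the origin on a cart in front of the work surface, level with it; the furniture and walls round the work are solid. World frame = base frame: x ahead of the robot, y to its left, z up, the work surface at z = 0. Lengths are in m, angles in rad, forces in N, time in s.
With the tool pointing down it reaches from about 0.3 to 0.85 m from the base axis. Payload 4.2 kg.
Tool frame: the origin (TCP) lies on the centre line of the jaws, within the pads' length; the fingertips stand 14 mm ahead of it and the grasp point (between the pads) lies 5 mm behind it (robot.tip_extent is the distance from the TCP to the fingertips, in m); z points along the fingers, x is the direction in which the jaws open and shut, and the axes are right-handed (so a half turn about z gives the same grasp; the last joint's range is limited). The gripper opens to 91 mm and grips with 3 to 60 N. Pads are 32 mm wide; open, the fingers measure 118 mm over their backs; the gripper's body (76 mm by 178 mm) begins 60 mm behind the grasp point.
Start: joints at [1.326, 0.32, 1.565, -0, 1.257, -0.02], TCP at [0.128, 0.561, 0.228] pointing down, gripper open.
Joint ranges: [-3.11, 3.11], [-0.84, 2.01], [0.21, 2.61], [-1.34, 4.49], [0.05, 2.63], [-2.56, 2.56]. Speed limits (rad/s): [2.57, 2.57, 3.14, 3.14, 3.14, 3.14].

INTERFACE

Orientations are given as a rotation vector (axis times angle).
In Python, from rig import robot gives the robot as it stands.
- The arm moves only by the tool send_rows, never from a script. Its argument "commands" is one flat list of numbers, 5 for each row, row after row: the opening, from 0 (shut) to 1 (fully open), then the shift along the tool's x, y, z in cm, then the turn about the tool's z in rad. In form: [fingers, dx, dy, dz, yaw, fingers, dx, dy, dz, yaw, ...]. A call has exactly 5 rows; each row shifts and turns the commanded pose from where the row before left it, along the tool's axes as they then stand; what a row does not reach is not made up. A row lasts 1/10 s, in which the tool goes at most 50 mm and 8.59 degrees, less where a joint would pass 70% of its speed; a pose out of reach is approached as far as the arm can. A call with a gripper value outside its range is refused whole. The fingers move at their own pace and stop on an object; "grip_force" is the grip in N (left out, the last holds). Time passes only in rows, so rows that do not move let the fingers close, or fill a call up. It gives the time, the measured TCP pose, the force and the opening at its end, in the units of the state.
- robot.observe(): the state, without advancing time (a new reading comes with each control period).
- robot.grab_frame(name): name is "scene" or "top" or "wrist"; returns a dict with "color" (480x640x3 uint8, blue, green, red), "z_map" (480x640 float32, m along the optical axis (not along the pixel's ray), 0 where there is no reading), "fx", "fy", "cx", "cy" (pixels), "distortion" ([k1, k2, p1, p2, k3] as OpenCV has them; the pictures are not rectified), "rvec" (rotation vector, rad) and "tvec" (3), from world to camera coordinates, as OpenCV has them. Camera axes: x right, y down, z forward; pixel columns grow to the right and rows downward; lengths in m; the calibration is good to about 2 mm. A picture is of the moment at which its call begins.
- robot.finish_job(): hands the job in, once; it reports no verdict.
Trained networks look in a picture, given as the dict that the camera call returned (one of the last four; its "shot" number tells which), for a name from the list of things; names that differ only in an ending like _2 or _b are one class to them, and where a whole thing is asked for, a point or a joint stands for the part that bears it (a point fixed in the world has none). Each returns a list of dicts, best first, with "confidence" (0 to 1); they miss things now and then, are a little off and sometimes report something else, mostly with a low value. They report only what shows in the picture. A call takes as long as a camera call.
- robot.search_frame(picture, target): "point" ([x, y, z] in m, in the coordinates of the camera as it stood for that picture, good to about 4 mm: the middle of the surface that is visible of it).
- robot.place_of(picture, target): "point" ([x, y, z] in m, in the coordinates of the camera as it stood for that picture, good to about 4 mm: a listed point, or the origin of a listed thing).
The state is a dict: "time_s": time; "joints": joint angles; "dq": joint speeds; "joint_efforts": joint torques, N m; "position": TCP position; "tool_rot": TCP orientation; "force": force on the tool from outside, world axes, zero at the start; "torque": the same for the moment, N m; "opening": opening from 0.0 (shut) to 1.0 (fully open).
Only numpy, scipy, OpenCV 4.12 (cv2) and the standard library are available. Lean on these libraries where they do the work, as an engineer would, in place of code of your own. Each camera call takes 0.05 s, during which the arm holds its last target. There are 200 camera calls.

TASK

Of the two open spring clips lying on the table, take the larger one, which fits the grooved spindle, and push it sideways, mouth first, under the spindle's head until it snaps fully home round the groove. Let go so that it lies flat on the flange, and leave the smaller clip lying where it is.

Things in the scene. Friction and masses are not known exactly. Their poses are not given: they have to be found in the camera images.
- clip: The larger loose spring clip, lying flat: 112 x 68 mm, 0.16 kg. Two sprung legs of 8 mm round steel wire form an open fork. Origin: centre of its bore (for a 24 mm shaft), on the underside; x points out of the mouth, z up. The mouth is 52 mm wide at x = +36 mm and narrows to a 20 mm throat at x = +8 mm, which springs open at a push of about 10 N and closes behind the shaft.
- clip_grip (a point): Middle of the larger clip's black upright grip, 52 mm behind the bore centre (x = -52 mm) and 36 mm above the clip's underside; axes as the clip's. The grip is 36 mm long along x, 12 mm wide along y, its top 52 mm above the underside; below it is the clip's flat steel back, 20 mm wide and 8 mm high.
- small_clip: The smaller loose clip, the same shape at 0.6 of the size (67 x 41 mm, its grip's top 34 mm high); too small for this spindle, to be left alone. Origin and axes as for the larger clip.
- spindle: Fixed steel spindle. Origin on its upright axis at table height. Round flange 150 mm across, flat top 25 mm above the table. Above it the groove, 24 mm across, 25 to 45 mm above the table, then a head 40 mm across, its top at 57 mm. The clip goes on from the side (the robot side is clear), its underside 0 to 10 mm above the flange; home, its bore centre is on the axis and it lies on the flange.

How it is judged:
At the end, for the whole second after the job is handed in: The larger clip is snapped home round the groove: its bore centre within 5 mm of the spindle's axis, its underside on the flange (within -4 to +6 mm), lying flat within 10 degrees, at rest; the smaller clip is within 30 mm of where it lay (horizontal distance between clip and spindle below 0.005 m and z of clip in the frame of spindle between 0.021 and 0.031 m and angle between clip's own z axis and vertical below 0.17 rad and linear speed of clip below 0.02 m/s and distance of small_clip from where it was at the start of the episode below 0.03 m); the robot touches nothing.
It also fails if it takes over 40 s, if anything falls off the work surface, if the arm or the gripper's body presses on something with over 40 N, if the wrist force passes 120 N, or if a joint passes its speed limit or range.

## Working session

There is one attempt and no reset: what is moved stays moved. The work goes in short steps, Python scripts to look and compute and a tool call to move; the robot and the scene stay as the last step left them, time stands still between calls to the robot, and variables do not carry over. Pictures are saved under pics/ and viewed, about 8 in all and at most 12, crops included, and the job is handed in when it is done.

Besides the shell and the picture viewer there is one more tool, called after ">>>" as a command line: name --argument value ..., lists and objects as JSON in quotes. send_rows: Moves the arm, as the interface text tells. Its arguments: {"type":"object","properties":{"commands":{"type":"array","items":{"type":"number"}},"grip_force":{"type":"number"}},"required":["commands"]}

```bash
mkdir -p pics
cat > h.py <<'E'
from rig import robot
import numpy as np, cv2
def w(pic,p):
    R=cv2.Rodrigues(np.array(pic["rvec"],float))[0]
    return R.T@(np.array(p,float)-np.array(pic["tvec"],float).ravel())
def cloud(pic):
    z=pic["z_map"];h,wd=z.shape
    K=np.array([[pic["fx"],0,pic["cx"]],[0,pic["fy"],pic["cy"]],[0,0,1.]])
    u,v=np.meshgrid(np.arange(wd),np.arange(h))
    n=cv2.undistortPoints(np.stack([u,v],-1).reshape(-1,1,2).astype(np.float64),K,np.array(pic["distortion"],float)).reshape(h,wd,2)
    P=np.dstack([n*z[...,None],z])
    R=cv2.Rodrigues(np.array(pic["rvec"],float))[0]
    W=(P-np.array(pic["tvec"],float).ravel())@R
    W[z==0]=np.nan
    return W
E
python3 - <<'E'
from h import *
s=robot.observe();print(s["time_s"],s["position"],s["tool_rot"],s["opening"])
for n in("top","scene"):
    f=robot.grab_frame(n);cv2.imwrite(f"pics/{n}0.png",f["color"])
    for t in("clip","clip_grip","small_clip","spindle"):
        for fn in("place_of","search_frame"):
            for d in getattr(robot,fn)(f,t)[:2]: print(n,t,fn,w(f,d["point"]).round(4),round(d["confidence"],2))
    np.save(f"pics/{n}0.npy",cloud(f))
print(robot.observe()["time_s"])
E
```

```text
0.0 [0.1280195  0.56007192 0.22710962] [ 2.45567381e+00  1.95767122e+00 -2.22564816e-03] 0.9960628001430499
top clip place_of [ 0.4947 -0.298   0.0021] 0.79
top clip_grip place_of [ 0.4487 -0.3075  0.037 ] 0.76
top clip_grip search_frame [ 0.4762 -0.301   0.0074] 0.85
top small_clip place_of [ 0.5102 -0.1139  0.0017] 0.46
top small_clip search_frame [ 0.5013 -0.1081  0.0075] 0.5
top spindle place_of [0.4694 0.1764 0.0009] 0.97
top spindle search_frame [0.4674 0.1718 0.0265] 0.75
scene clip place_of [ 0.4985 -0.3022 -0.0009] 0.69
scene clip search_frame [ 0.4591 -0.3165  0.0055] 0.93
scene clip_grip place_of [ 0.4433 -0.3084  0.0358] 0.76
scene clip_grip search_frame [ 0.459  -0.3138  0.0072] 0.87
scene small_clip place_of [ 0.5127 -0.1162  0.001 ] 0.74
scene small_clip search_frame [ 0.4875 -0.1093  0.0098] 0.76
scene small_clip search_frame [0.4633 0.1582 0.022 ] 0.24
scene spindle place_of [0.4748 0.1721 0.0021] 0.8
scene spindle search_frame [0.4654 0.1575 0.0244] 0.98
0.9
```

View pics/top0.png

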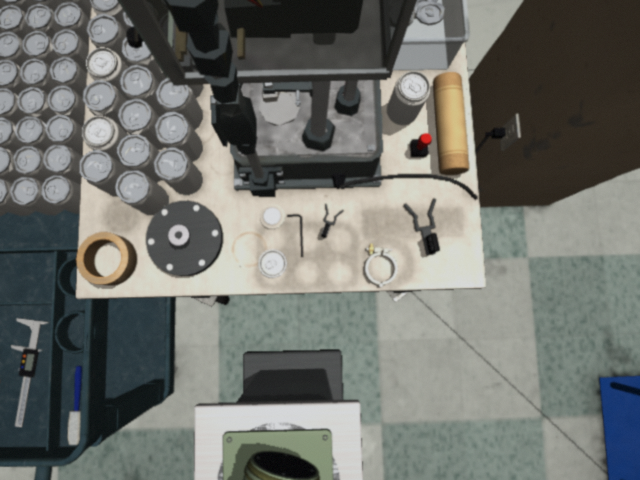

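View pics/scene0.png

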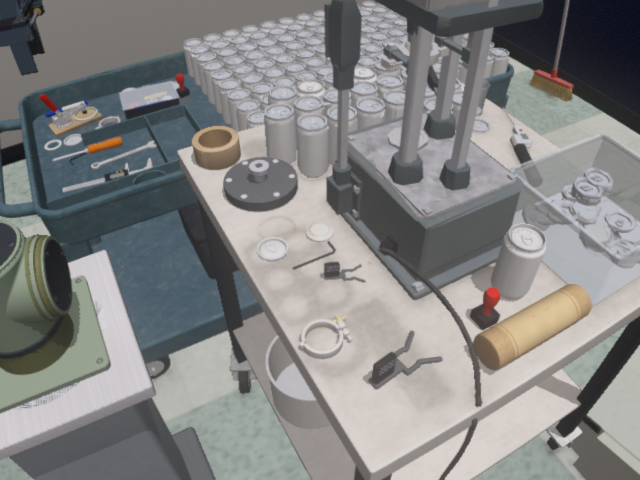

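Both views agree. In the top view the larger clip is at about (425,225) with its mouth pointing up the picture (+x), the small clip at (330,222), and the spindle at (180,235). Next I'll refine the positions from depth.

Run:
```python
from h import *
for n in("top","scene"):
    W=np.load(f"pics/{n}0.npy").reshape(-1,3)
    def box(x0,x1,y0,y1,z0,z1):
        m=(W[:,0]>x0)&(W[:,0]<x1)&(W[:,1]>y0)&(W[:,1]<y1)&(W[:,2]>z0)&(W[:,2]<z1);return W[m]
    t=box(.4,.6,-.4,-.2,-.02,.01);print(n,"table z",np.median(t[:,2]))
    g=box(.38,.6,-.4,-.22,.03,.08);print("grip",len(g),g.min(0).round(3),g.max(0).round(3),np.median(g,0).round(4))
    gt=g[g[:,2]>.046]
    if len(gt)>4:
        r=cv2.minAreaRect((gt[:,:2]*1000).astype(np.float32));print("griptop",r)
    l=box(.38,.6,-.4,-.22,.005,.015);print("legs",len(l),l.min(0).round(3),l.max(0).round(3))
    print(l[np.argsort(-l[:,0])][:40:3].round(3).tolist())
    h=box(.4,.55,.1,.25,.05,.065);r=cv2.minEnclosingCircle((h[:,:2]*1000).astype(np.float32));print("head",len(h),r,h[:,2].mean())
    f=box(.35,.6,.05,.3,.019,.031);r=cv2.minEnclosingCircle((f[:,:2]*1000).astype(np.float32));print("flange",len(f),r,np.median(f[:,2]))
    for a in np.arange(.2,.6,.05):
        print([ (round(float(b[:,2].max()),2) if len(b:=box(a,a+.05,y,y+.05,-.02,.9)) else None) for y in np.arange(-.4,.4,.05)])
```

```text
top table z 0.0007554592290420231
grip 823 [ 0.429 -0.388  0.03 ] [ 0.6   -0.221  0.075] [ 0.5693 -0.3179  0.0542]
griptop ((540.6585083007812, -283.84906005859375), (141.66419982910156, 186.61573791503906), 66.30084991455078)
legs 506 [ 0.381 -0.399  0.005] [ 0.589 -0.22   0.015]
[[0.589, -0.348, 0.013], [0.588, -0.36, 0.013], [0.588, -0.362, 0.014], [0.588, -0.351, 0.008], [0.588, -0.362, 0.008], [0.588, -0.374, 0.015], [0.587, -0.348, 0.011], [0.587, -0.358, 0.012], [0.562, -0.311, 0.005], [0.542, -0.399, 0.014], [0.538, -0.323, 0.01], [0.537, -0.326, 0.007], [0.535, -0.317, 0.006], [0.535, -0.319, 0.009]]
head 430 ((497.6642761230469, 199.29608154296875), 53.0297737121582) 0.05775142564306961
flange 4511 ((493.9388427734375, 183.4437255859375), 155.21018981933594) 0.025938632269252068
[None, None, None, None, None, None, None, None, None, None, None, None, None, None, None, None]
[None, None, None, None, None, None, None, None, None, None, None, None, None, None, None, None]
[None, None, None, None, None, None, None, None, None, None, None, None, None, None, None, None]
[0.01, 0.
[... 1325 characters left out ...]
e, None, None, None, None, None, None, None]
[None, None, None, None, None, None, None, None, None, None, None, None, None, None, None, None]
[None, None, None, None, None, None, None, None, None, None, None, None, None, None, None, None]
[0.0, 0.0, 0.0, 0.02, 0.02, 0.0, 0.0, 0.01, 0.01, 0.0, 0.0, 0.02, 0.0, 0.05, 0.05, 0.05]
[0.0, 0.05, 0.0, 0.02, 0.02, 0.0, 0.0, 0.01, 0.01, 0.0, 0.03, 0.03, 0.03, 0.05, 0.05, 0.05]
[0.0, 0.05, 0.01, 0.0, 0.01, 0.03, 0.03, 0.01, 0.01, 0.02, 0.03, 0.06, 0.03, 0.05, 0.05, 0.05]
[0.02, 0.01, 0.01, 0.0, 0.0, 0.01, 0.0, 0.34, 0.4, 0.0, 0.03, 0.03, 0.12, 0.12, 0.0, 0.0]
[0.06, 0.07, 0.07, 0.15, 0.46, 0.46, 0.44, 0.43, 0.42, 0.11, 0.12, 0.12, 0.12, 0.12, 0.12, 0.0]
```

Run:
```python
from h import *
for n in("top","scene"):
    W=np.load(f"pics/{n}0.npy").reshape(-1,3)
    def box(x0,x1,y0,y1,z0,z1):
        m=(W[:,0]>x0)&(W[:,0]<x1)&(W[:,1]>y0)&(W[:,1]<y1)&(W[:,2]>z0)&(W[:,2]<z1);return W[m]
    g=box(.41,.5,-.35,-.27,.044,.07)
    if len(g)>3: print(n,"griptop",len(g),cv2.minAreaRect((g[:,:2]*1000).astype(np.float32)),g[:,2].mean())
    l=box(.475,.56,-.36,-.24,.005,.015);b=l[np.argsort(l[:,0])]
    print("legs",len(l));print((b[::max(1,len(b)//25)]*1000).round().astype(int)[:,:2].tolist())
    h=box(.43,.52,.12,.22,.05,.062);print("head",len(h),cv2.minEnclosingCircle((h[:,:2]*1000).astype(np.float32)))
    f=box(.38,.56,.08,.27,.02,.03);print("flange",len(f),cv2.minAreaRect((f[:,:2]*1000).astype(np.float32)))
```

```text
top griptop 139 ((447.32012939453125, -306.8847351074219), (35.96129608154297, 14.366125106811523), 8.420435905456543) 0.05167749529908183
legs 300
[[475, -306], [476, -291], [478, -299], [480, -297], [480, -291], [482, -297], [484, -311], [485, -282], [486, -281], [489, -316], [492, -317], [495, -316], [499, -285], [502, -284], [506, -315], [508, -315], [511, -308], [513, -275], [516, -316], [519, -274], [523, -315], [525, -321], [528, -320], [531, -261], [535, -319]]
head 356 ((472.7349853515625, 177.81211853027344), 20.347888946533203)
flange 4185 ((475.6755676269531, 180.80126953125), (159.17550659179688, 149.29933166503906), 46.05882263183594)
scene griptop 222 ((447.5061340332031, -310.02099609375), (34.55829620361328, 13.537714004516602), 8.297557830810547) 0.04941157951522955
legs 335
[[476, -315], [478, -304], [480, -304], [481, -317], [483, -299], [484, -311], [485, -288], [486, -303], [488, -323], [491, -324], [494, -291], [496, -319], [499, -284], [502, -320], [504, -284], [507, -318], [510, -287], [511, -281], [515, -315], [518, -277], [521, -273], [524, -320], [527, -271], [529, -267], [533, -321], [537, -323]]
head 228 ((475.5012512207031, 174.21542358398438), 21.31761360168457)
flange 2471 ((478.30352783203125, 178.97325134277344), (162.8145751953125, 148.36325073242188), 45.55022430419922)
```

```bash
cat > plan.py <<'E'
from h import *
from scipy.spatial.transform import Rotation as Ro
def plan(wps,grip=1.0):
    """wps: list of (x,y,z,nrows,total_yaw)"""
    s=robot.observe();p=np.array(s["position"]);R=Ro.from_rotvec(s["tool_rot"]);out=[]
    print("from",p.round(4),"tx ang",np.degrees(np.arctan2(*R.as_matrix()[[1,0],0])).round(2),"F",np.round(s["force"],1),s["time_s"])
    for x,y,z,n,yaw in wps:
        t0=p.copy()
        for i in range(1,n+1):
            t=t0+(np.array([x,y,z])-t0)*i/n
            d=R.inv().apply(t-p)*100; d=d.round(2)
            out.append([grip,*d.tolist(),round(yaw/n,4)])
            p=p+R.apply(d/100);R=R*Ro.from_rotvec([0,0,round(yaw/n,4)])
    for i in range(0,len(out),5): print(sum(out[i:i+5],[]))
E
python3 -c "
from plan import *
plan([(.36,.12,.22,11,1.5235),(.4475,-.308,.2,9,1.2465)])"
```

```text
from [0.1282 0.5605 0.228 ] tx ang 77.12 F [-0.6  0.1  0.1] 0.9
[1.0, -3.43, 2.95, 0.07, 0.1385, 1.0, -3.0, 3.39, 0.07, 0.1385, 1.0, -2.5, 3.78, 0.08, 0.1385, 1.0, -1.95, 4.08, 0.07, 0.1385, 1.0, -1.37, 4.31, 0.07, 0.1385]
[1.0, -0.76, 4.46, 0.07, 0.1385, 1.0, -0.14, 4.53, 0.08, 0.1385, 1.0, 0.49, 4.5, 0.07, 0.1385, 1.0, 1.1, 4.38, 0.07, 0.1385, 1.0, 1.7, 4.2, 0.07, 0.1385]
[1.0, 2.26, 3.92, 0.07, 0.1385, 1.0, 1.8, 4.51, 0.22, 0.1385, 1.0, 2.4, 4.22, 0.22, 0.1385, 1.0, 2.96, 3.84, 0.23, 0.1385, 1.0, 3.46, 3.4, 0.22, 0.1385]
[1.0, 3.91, 2.89, 0.22, 0.1385, 1.0, 4.26, 2.33, 0.22, 0.1385, 1.0, 4.54, 1.71, 0.23, 0.1385, 1.0, 4.73, 1.07, 0.22, 0.1385, 1.0, 4.84, 0.4, 0.22, 0.1385]
```

>>> send_rows --commands '[1.0,-3.43,2.95,0.07,0.1385,1.0,-3.0,3.39,0.07,0.1385,1.0,-2.5,3.78,0.08,0.1385,1.0,-1.95,4.08,0.07,0.1385,1.0,-1.37,4.31,0.07,0.1385]'

```text
time_s: 1.4
position: [0.234, 0.3587, 0.2245]
tool_rot: [-2.978, -1.001, -0.001]
force: [1.3, -0.5, -0.2]
opening: 0.999
```

>>> send_rows --commands '[1.0,-0.76,4.46,0.07,0.1385,1.0,-0.14,4.53,0.08,0.1385,1.0,0.49,4.5,0.07,0.1385,1.0,1.1,4.38,0.07,0.1385,1.0,1.7,4.2,0.07,0.1385]'

```text
time_s: 1.9
position: [0.3395, 0.1584, 0.2211]
tool_rot: [-3.14, 0.07, -0.002]
force: [1.4, 0.3, -0.8]
opening: 1.003
```

>>> send_rows --commands '[1.0,2.26,3.92,0.07,0.1385,1.0,1.8,4.51,0.22,0.1385,1.0,2.4,4.22,0.22,0.1385,1.0,2.96,3.84,0.23,0.1385,1.0,3.46,3.4,0.22,0.1385]'

```text
time_s: 2.4
position: [0.399, -0.0722, 0.2114]
tool_rot: [-2.93, 1.132, -0.002]
force: [1.0, 0.6, -1.3]
opening: 0.997
```

>>> send_rows --commands '[1.0,3.91,2.89,0.22,0.1385,1.0,4.26,2.33,0.22,0.1385,1.0,4.54,1.71,0.23,0.1385,1.0,4.73,1.07,0.22,0.1385,1.0,4.84,0.4,0.22,0.1385]'

```text
time_s: 2.9
position: [0.4476, -0.3102, 0.2]
tool_rot: [-2.371, 2.06, -0.001]
force: [1.6, 0.4, -0.5]
opening: 1.0
```

Run:
```python
from h import *
from scipy.spatial.transform import Rotation as Ro
f=robot.grab_frame("wrist");cv2.imwrite("pics/w1.png",f["color"])
s=robot.observe();R=Ro.from_rotvec(s["tool_rot"]).as_matrix();print(s["time_s"],s["position"].round(4),np.degrees(np.arctan2(R[1,0],R[0,0])),R[:,2].round(3),s["joints"].round(2))
for t in("clip","clip_grip"):
    for d in robot.place_of(f,t)[:2]: print(t,w(f,d["point"]).round(4),round(d["confidence"],2))
W=cloud(f).reshape(-1,3)
m=(abs(W[:,0]-.4475)<.04)&(abs(W[:,1]+.308)<.04)&(W[:,2]>.044)&(W[:,2]<.07);g=W[m]
print(len(g),cv2.minAreaRect((g[:,:2]*1000).astype(np.float32)),g[:,2].mean() if len(g) else 0)
```

```text
2.95 [ 0.4496 -0.3175  0.1994] -82.32654847542548 [ 0.003 -0.007 -1.   ] [-0.63  0.3   1.67 -0.    1.17  0.81]
clip [ 0.4989 -0.3014 -0.0011] 0.59
clip_grip [ 0.443  -0.308   0.0366] 0.85
716 ((448.5635986328125, -308.6060485839844), (35.383216857910156, 12.929139137268066), 8.272171020507812) 0.05188642604754854
```

View pics/w1.png

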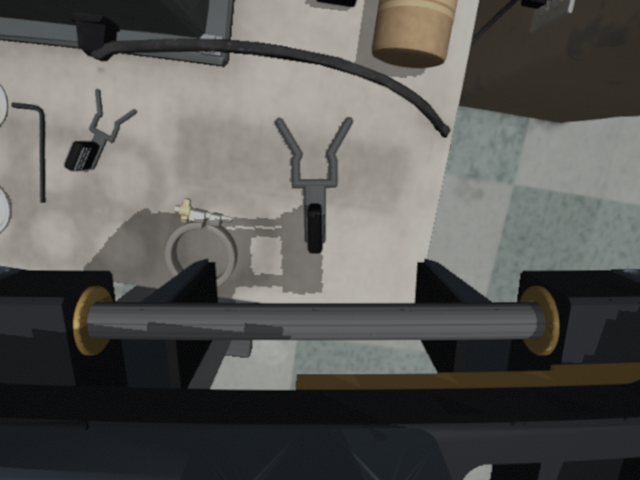

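The wrist view shows the large clip centred at (315,185) with its grip at (315,228). The grip is aligned with the jaws, and the hose ring at (200,255) lies just left of the left finger's path, so I'll descend with the jaws partly open.

>>> send_rows --commands '[0.4,0,0,3,0,0.4,0,0,4,0,0.4,0,0,4,0,0.4,0,0,2,0,0.4,0,0,0,0]'

```text
time_s: 3.55
position: [0.4454, -0.3052, 0.0674]
tool_rot: [2.38, -2.05, -0.012]
force: [-0.6, -0.1, 0.4]
opening: 0.592
```

```bash
python3 -c "
from plan import *
print(robot.observe()['opening'])
plan([(.448,-.3085,.031,3,0),(.448,-.3085,.031,2,0)],.4)"
```

```text
0.5919228943658336
from [ 0.4454 -0.3052  0.0674] tx ang -81.48 F [-0.6 -0.1  0.4] 3.55
[0.4, 0.13, -0.08, 1.21, 0.0, 0.4, 0.13, -0.07, 1.22, 0.0, 0.4, 0.13, -0.08, 1.21, 0.0, 0.4, -0.0, 0.0, 0.0, 0.0, 0.4, -0.0, 0.0, 0.0, 0.0]
```

>>> send_rows --commands '[0.4,0,0,1,0,0.4,0,0,1.5,0,0.4,0,0,1.3,0,0.4,0,0,0,0,0.4,0,0,0,0]'

```text
time_s: 4.05
position: [0.4478, -0.3081, 0.0325]
tool_rot: [-2.378, 2.052, -0.001]
force: [0.5, -0.5, 0.4]
opening: 0.398
```

```bash
python3 -c "
from plan import *
print(robot.observe()['opening'])
plan([(.448,-.3085,.031,5,0)],.4)"
```

```text
0.3982796586452588
from [ 0.4478 -0.3081  0.0325] tx ang -81.58 F [ 0.5 -0.5  0.4] 4.05
[0.4, 0.01, -0.0, 0.03, 0.0, 0.4, 0.01, -0.0, 0.03, 0.0, 0.4, 0.01, -0.01, 0.03, 0.0, 0.4, 0.0, 0.0, 0.03, 0.0, 0.4, 0.01, 0.0, 0.03, 0.0]
```

>>> send_rows --commands '[0,0,0,0,0,0,0,0,0,0,0,0,0,0,0,0,0,0,0,0,0,0,0,0,0]' --grip_force 45

```text
time_s: 4.55
position: [0.4478, -0.3082, 0.0324]
tool_rot: [-2.378, 2.052, -0.001]
force: [-0.4, -0.2, 2.5]
opening: 0.131
```

>>> send_rows --commands '[0,0,0,0,0,0,0,0,-0.5,0,0,0,0,-2,0,0,0,0,-3,0,0,0,0,-3.5,0]'

```text
time_s: 5.05
position: [0.4464, -0.3071, 0.1217]
tool_rot: [2.378, -2.053, -0.007]
force: [0.0, -0.9, -1.8]
opening: 0.131
```

```bash
python3 -c "
from plan import *
print(robot.observe()['opening'])
plan([(.36,-.1,.122,6,0),(.35,.153,.122,9,0)],0)"
```

```text
0.13131518047098406
from [ 0.4464 -0.3071  0.1217] tx ang -81.59 F [ 0.  -0.9 -1.8] 5.05
[0, -3.63, 0.92, 0.01, 0.0, 0, -3.62, 0.92, 0.01, 0.0, 0, -3.63, 0.92, 0.0, 0.0, 0, -3.62, 0.92, 0.01, 0.0, 0, -3.63, 0.92, 0.01, 0.0]
[0, -3.62, 0.92, 0.01, 0.0, 0, -2.8, -0.3, 0.01, 0.0, 0, -2.79, -0.3, 0.01, 0.0, 0, -2.8, -0.3, 0.0, 0.0, 0, -2.8, -0.3, 0.01, 0.0]
[0, -2.8, -0.3, 0.01, 0.0, 0, -2.79, -0.31, 0.01, 0.0, 0, -2.8, -0.3, 0.0, 0.0, 0, -2.8, -0.3, 0.01, 0.0, 0, -2.8, -0.3, 0.01, 0.0]
```

>>> send_rows --commands '[0,-3.63,0.92,0,0,0,-3.63,0.92,0,0,0,-3.63,0.92,0,0,0,-3.63,0.92,0,0,0,-3.63,0.92,0,0]'

```text
time_s: 5.55
position: [0.3742, -0.1337, 0.1218]
tool_rot: [2.378, -2.053, -0.002]
force: [0.9, 0.1, -2.7]
opening: 0.129
```

>>> send_rows --commands '[0,-3.63,0.92,0,0,0,-2.8,-0.15,0,0,0,-2.8,-0.15,0,0,0,-2.8,-0.15,0,0,0,-2.8,-0.15,0,0]'

```text
time_s: 6.05
position: [0.3498, 0.0122, 0.122]
tool_rot: [2.378, -2.053, -0.001]
force: [-0.1, -0.3, -2.1]
opening: 0.129
```

>>> send_rows --commands '[0,-2.8,-0.15,0,0,0,-2.8,-0.15,0,0,0,-2.8,-0.15,0,0,0,-2.8,-0.15,0,0,0,-2,-0.1,0,0]'

```text
time_s: 6.55
position: [0.3375, 0.144, 0.122]
tool_rot: [2.379, -2.051, -0.001]
force: [0.3, 0.3, -1.4]
opening: 0.129
```

>>> send_rows --commands '[0,0,0,0,0,0,0,0,0,0,0,0,0,0,0,0,0,0,0,0,0,0,0,0,0]'

```text
time_s: 7.05
position: [0.3383, 0.142, 0.122]
tool_rot: [2.377, -2.054, -0.0]
force: [-0.3, -0.1, -2.3]
opening: 0.129
```

Run:
```python
from plan import *
for n in("wrist","top"):
    f=robot.grab_frame(n);cv2.imwrite(f"pics/{n}2.png",f["color"])
    for t in("clip","clip_grip","spindle"):
        for d in robot.place_of(f,t)[:2]: print(n,t,w(f,d["point"]).round(4),round(d["confidence"],2))
    W=cloud(f);np.save(f"pics/{n}2.npy",W);W=W.reshape(-1,3)
    m=(abs(W[:,0]-.474)<.04)&(abs(W[:,1]-.176)<.04)&(W[:,2]>.05)&(W[:,2]<.064);g=W[m]
    if len(g)>5: print(len(g),cv2.minEnclosingCircle((g[:,:2]*1000).astype(np.float32)),g.mean(0))
plan([(.335,.1557,.122,5,0)],0)
```

```text
wrist clip_grip [0.3365 0.1441 0.1261] 0.73
wrist spindle [ 0.4763  0.1798 -0.0046] 0.57
2986 ((473.1766052246094, 176.40025329589844), 19.915990829467773) [0.46592955 0.17496117 0.05760638]
top clip [0.3851 0.1496 0.0921] 0.66
top spindle [0.4694 0.1756 0.0039] 0.72
360 ((472.80615234375, 177.4021759033203), 20.29889488220215) [0.47254739 0.17670598 0.0577382 ]
from [0.3383 0.1426 0.122 ] tx ang -81.59 F [-0.3  0.3 -2.1] 7.45
[0, -0.27, 0.03, 0.0, 0.0, 0, -0.27, 0.02, 0.0, 0.0, 0, -0.26, 0.03, 0.0, 0.0, 0, -0.27, 0.03, 0.0, 0.0, 0, -0.27, 0.02, 0.01, 0.0]
```

View pics/wrist2.png

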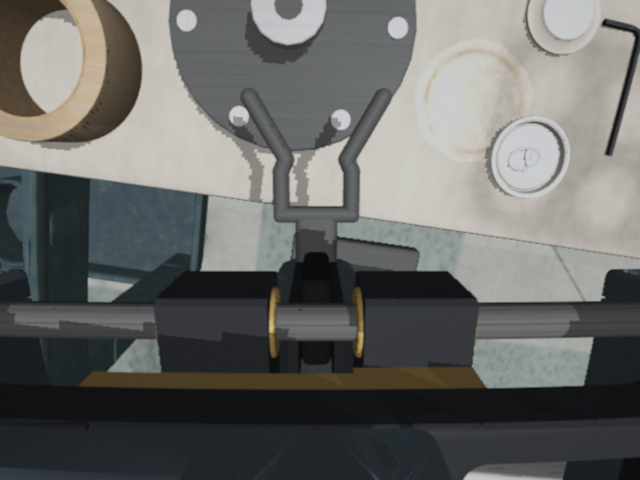

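The wrist view shows the clip held level, with its leg tips at (248,95) and (386,95). The spindle head is at (288,10), slightly left of the clip's axis. Next I'll measure the clip's lateral offset relative to the head in the same picture.

Run:
```python
from plan import *
s=robot.observe();p=s["position"];a=np.radians(8.41)
W=np.load("pics/wrist2.npy").reshape(-1,3);W=W[np.isfinite(W[:,0])]
d=W[:,:2]-p[:2];c=d@[np.cos(a),np.sin(a)];l=d@[-np.sin(a),np.cos(a)]
m=(W[:,2]>.085)&(W[:,2]<.105)&(c>.015)&(c<.12)&(abs(l)<.05)
print(m.sum(),W[m,2].mean(),c[m].max())
for x in np.arange(.02,.105,.006):
    k=m&(abs(c-x)<.003)
    if k.any():
        L=l[k];q=L[L<0];r=L[L>0];print(round(x,3),(1e3*np.array([L.min(),q.max() if len(q) else 0,r.min() if len(r) else 0,L.max()])).round(1),round(W[k,2].max(),4))
v=np.array([.473,.1765])-p[:2];print("spindle along,lat",v@[np.cos(a),np.sin(a)],v@[-np.sin(a),np.cos(a)])
```

```text
7205 0.09778437103341757 0.09165210759745099
0.02 [-10.4  -0.3   0.2   9.4] 0.105
0.026 [-10.4  -0.3   0.2   9.4] 0.1005
0.032 [-20.8  -0.3   0.2  19.7] 0.1003
0.038 [-20.5  -0.3   0.2  19.6] 0.1001
0.044 [-21.  -12.9  12.   19.9] 0.1002
0.05 [-20.9 -13.2  12.1  19.8] 0.1004
0.056 [-20.7 -11.3  10.3  19.6] 0.0997
0.062 [-21.4 -10.8   9.7  19.8] 0.1001
0.068 [-24.2 -12.7  11.6  22.7] 0.0999
0.074 [-28.2 -16.2  14.6  26.8] 0.1004
0.08 [-32.3 -19.8  18.2  30.5] 0.1006
0.086 [-34.8 -23.7  22.   33.3] 0.1005
0.092 [-34.2 -27.1  25.4  32.3] 0.0998
spindle along,lat 0.13823710216679339 0.013791111195822109
```

>>> send_rows --commands '[0,-0.7,0,1,0,0,-0.73,0,2,0,0,0,0,2,0,0,0,0,1.15,0,0,0,0,0,0]'

```text
time_s: 7.95
position: [0.3348, 0.1567, 0.0589]
tool_rot: [2.376, -2.05, -0.003]
force: [-0.2, 0.2, -2.0]
opening: 0.126
```

>>> send_rows --commands '[0,0,0,0,0,0,0,-1,0,0,0,0,-1,0,0,0,0,0,0,0,0,0,0,0,0]'

```text
time_s: 8.45
position: [0.3565, 0.1598, 0.0608]
tool_rot: [-2.377, 2.053, -0.0]
force: [-0.5, -0.0, -2.3]
opening: 0.129
```

Run:
```python
from plan import *
f=robot.grab_frame("wrist");cv2.imwrite("pics/w3.png",f["color"])
s=robot.observe();p=s["position"];a=np.radians(8.41)
print(p.round(4),s["force"].round(1),s["time_s"])
v=np.array([.473,.1765])-p[:2];print("spindle along,lat",v@[np.cos(a),np.sin(a)],v@[-np.sin(a),np.cos(a)])
W=cloud(f).reshape(-1,3);W=W[np.isfinite(W[:,0])]
d=W[:,:2]-p[:2];c=d@[np.cos(a),np.sin(a)];l=d@[-np.sin(a),np.cos(a)]
for x in(.05,.068,.08,.086):
    k=(abs(c-x)<.003)&(abs(l)<.04)&(W[:,2]>.032)&(W[:,2]<.05)
    if k.any(): print(x,l[k].min().round(4),l[k].max().round(4),np.percentile(W[k,2],90).round(4))
k=(W[:,2]>.053)&(W[:,2]<.063)&(c>.08)&(c<.2)&(abs(l)<.04)
print(cv2.minEnclosingCircle((np.c_[c,l][k]*1000).astype(np.float32)))
k=(W[:,2]>.018)&(W[:,2]<.03)&(c>.0)&(c<.2)&(abs(l)<.1);print("flange z",np.median(W[k,2]))
```

```text
[0.3559 0.1597 0.0606] [ 0.8  0.2 -1.6] 8.5
spindle along,lat 0.11827893297310585 -0.00045450783112947117
0.05 -0.0202 0.0206 0.0376
0.068 -0.0235 0.0237 0.0376
0.08 -0.0311 0.0305 0.0377
0.086 -0.034 0.034 0.0376
((117.80937194824219, -0.7260198593139648), 19.80072021484375)
flange z 0.025866968070547364
```

View pics/w3.png

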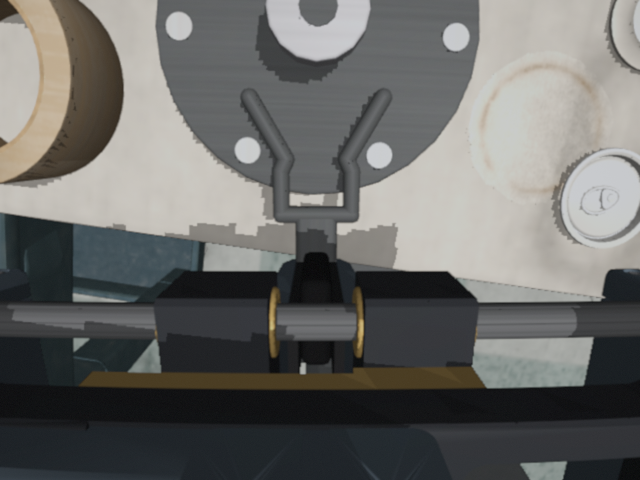

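Aligned to within 1 mm and about 4 mm above the flange, so I'll push in, 66 mm in total.

>>> send_rows --commands '[0,0,-1,0,0,0,0,-1.2,0,0,0,0,-1.2,0,0,0,0,-0.8,0,0,0,0,-0.3,0,0]'

```text
time_s: 9.0
position: [0.4019, 0.1666, 0.0605]
tool_rot: [-2.377, 2.052, -0.001]
force: [-0.6, -0.1, -1.2]
opening: 0.127
```

>>> send_rows --commands '[0,0,-0.4,0,0,0,0,-0.4,0,0,0,0,-0.4,0,0,0,0,-0.4,0,0,0,0,-0.4,0,0]'

```text
time_s: 9.5
position: [0.4208, 0.1692, 0.0605]
tool_rot: [-2.378, 2.052, -0.001]
force: [0.6, -1.3, -1.2]
opening: 0.131
```

>>> send_rows --commands '[0,0,-0.1,0,0,0,0,0,0,0,0,0,0,0,0,0,0,0,0,0,0,0,0,0,0]'

```text
time_s: 10.0
position: [0.4216, 0.1695, 0.0607]
tool_rot: [-2.378, 2.052, -0.001]
force: [1.6, -1.1, -2.4]
opening: 0.135
```

```bash
cat > chk.py <<'E'
from plan import *
import sys
f=robot.grab_frame("wrist");cv2.imwrite(f"pics/{sys.argv[1]}.png",f["color"])
s=robot.observe();p=s["position"];a=np.radians(8.41)
print(p.round(4),s["force"].round(1),s["time_s"],s["opening"])
o=np.array([.473,.1765])
W=cloud(f).reshape(-1,3);W=W[np.isfinite(W[:,0])]
d=W[:,:2]-o;c=d@[np.cos(a),np.sin(a)];l=d@[-np.sin(a),np.cos(a)]
print("TCP along/lat",(p[:2]-o)@[np.cos(a),np.sin(a)],(p[:2]-o)@[-np.sin(a),np.cos(a)])
for x in np.arange(-.032,.05,.004):
    k=(abs(c-x)<.002)&(abs(l)<.045)&(W[:,2]>.0295)&(W[:,2]<.045)
    if k.any(): print(round(x,3),l[k].min().round(4),l[k].max().round(4),np.percentile(W[k,2],80).round(4))
k=(W[:,2]>.053)&(W[:,2]<.063)&(c>-.03)&(c<.2)&(abs(l)<.04)
print(cv2.minEnclosingCircle((np.c_[c,l][k]*1000).astype(np.float32)))
E
python3 chk.py w4
```

```text
[0.4215 0.1695 0.0607] [ 0.5 -2.  -1.9] 10.05 0.12936315320600048
TCP along/lat -0.051927626212462406 0.0006350891424623762
-0.032 -0.0092 0.0107 0.038
-0.028 -0.0091 0.0107 0.0376
-0.024 -0.009 0.0106 0.0376
-0.02 -0.0194 0.021 0.0368
-0.016 -0.0193 0.0209 0.0374
-0.012 -0.0192 0.0208 0.0372
-0.008 0.0206 0.0206 0.0357
0.008 0.0199 0.0199 0.034
0.012 -0.0209 0.0216 0.0372
0.016 -0.023 0.0237 0.0372
0.02 -0.0258 0.0263 0.0372
0.024 -0.0287 0.0284 0.0374
0.028 -0.031 0.0312 0.0373
0.032 -0.0334 0.033 0.0373
0.036 -0.0344 0.0346 0.0372
0.04 -0.0327 0.034 0.0365
((25.576265335083008, 11.230493545532227), 47.11280822753906)
```

View pics/w4.png

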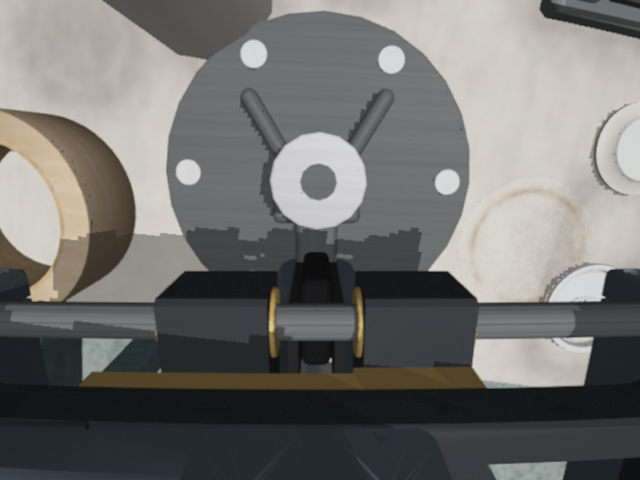

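The picture shows the head at (318,180) with the clip's legs projecting beyond it on both sides, so it has snapped on. I'll lower it onto the flange and release.

>>> send_rows --commands '[0,0,0,0.1,0,0,0,0,0.1,0,0,0,0,0.1,0,0,0,0,0,0,0,0,0,0,0]'

```text
time_s: 10.55
position: [0.4212, 0.1694, 0.0575]
tool_rot: [2.378, -2.053, -0.0]
force: [0.4, -0.6, -2.2]
opening: 0.124
```

>>> send_rows --commands '[0.5,0,0,0,0,0.5,0,0,0,0,0.5,0,0,0,0,0.5,0,0,0,0,0.5,0,0,0,0]'

```text
time_s: 11.05
position: [0.4213, 0.1695, 0.0576]
tool_rot: [-2.378, 2.052, 0.0]
force: [0.6, 0.0, -0.2]
opening: 0.497
```

>>> send_rows --commands '[0.5,0,0,-0.5,0,0.5,0,0,-1.5,0,0.5,0,0,-3,0,0.5,0,0,-3,0,0.5,0,0,-2,0]'

```text
time_s: 11.55
position: [0.4219, 0.1697, 0.1599]
tool_rot: [-2.376, 2.051, -0.002]
force: [0.8, 0.2, 0.2]
opening: 0.502
```

>>> send_rows --commands '[0.5,0,2,-2,0,0.5,0,2,-2,0,0.5,0,0,0,0,0.5,0,0,0,0,0.5,0,0,0,0]'

```text
time_s: 12.05
position: [0.3819, 0.1635, 0.1969]
tool_rot: [2.378, -2.052, -0.0]
force: [-0.3, 0.4, -0.9]
opening: 0.499
```

```bash
python3 chk.py w5
python3 - <<'E'
from h import *
f=robot.grab_frame("top")
for t in("clip","small_clip","spindle"):
    for d in robot.place_of(f,t)[:2]: print(t,w(f,d["point"]).round(4),round(d["confidence"],2))
E
```

```text
[0.3819 0.1635 0.1967] [-0.2  0.5  1. ] 12.1 0.5013511571150177
TCP along/lat -0.0920542485754299 0.00044707661837190503
-0.032 -0.0095 0.0099 0.0344
-0.028 -0.0094 0.0099 0.0343
-0.024 -0.0094 0.0098 0.0341
-0.02 -0.0197 0.0202 0.0341
-0.016 -0.0197 0.021 0.0341
-0.012 -0.0196 0.0201 0.0342
-0.008 -0.0196 0.0209 0.0336
-0.004 0.0199 0.0209 0.0319
0.012 -0.0209 0.0206 0.0334
0.016 -0.024 0.0228 0.0339
0.02 -0.0263 0.0252 0.034
0.024 -0.0292 0.0275 0.0342
0.028 -0.0315 0.0298 0.0339
0.032 -0.0338 0.0326 0.0339
0.036 -0.0346 0.0335 0.034
0.04 -0.0336 0.0325 0.0329
((28.806476593017578, 8.851306915283203), 49.10955810546875)
clip [0.4696 0.182  0.0268] 0.66
small_clip [ 0.5075 -0.1157  0.0008] 0.46
spindle [0.4697 0.1746 0.0044] 0.69
```

View pics/w5.png

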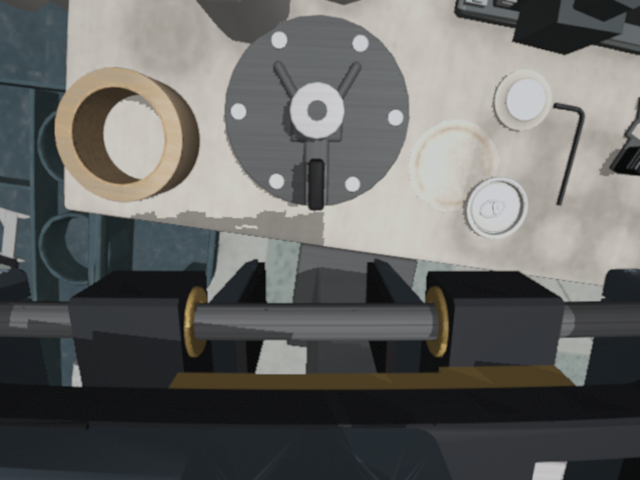

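The clip lies flat on the flange: the wire top is at 34 mm, which puts the underside at about 26 mm. It is centred on the axis, the small clip hasn't moved, and the gripper is clear.

```bash
python3 -c "
from rig import robot
print(robot.finish_job())"
```

```text
the job is handed in; nothing more can be done
None
```

The larger clip is snapped home round the spindle's groove and lies flat on the flange. I handed the job in at about 12 s; `finish_job` gives no verdict, so these are my own checks.

I took the clip by its grip, lined it up with the wrist camera, pushed it mouth first under the head, lowered it 3 mm onto the flange and let go.

**Last checks:**
- **Clip position:** the wrist depth picture puts the bore within about 1 mm of the axis. The wire top is level at 34 mm, so the underside is about 26 mm above the table (flange top is 25 mm).
- **Small clip:** it is within about 4 mm of where it was first seen, which is inside the network's own error.
- **Robot:** the gripper is clear of everything, about 14 cm above the release height and 4 cm back.

**One disagreement:** the network's clip origin in the top view was about 7 mm to the side of the spindle (at 66% confidence). I trusted the depth measurement, since the head and the clip's legs look symmetric in the wrist picture.

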